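Draw out the used filter's tray

TASK

The filter changer has two filter trays, both left ajar. Hook a fingertip behind the lip of the tray that carries the used filter (orange holder, sooty black filter) and draw it out to its stop; then push the tray with the clean filter (blue holder, white filter) fully home. Use fingertips only: do not pinch a tray's lip, do not lift the filter holders, and leave everything else on the bench where it is.

Things in the scene. Friction and masses are not known exactly. Their poses are not given: they have to be found in the camera images.
- sampler: Low blue and grey two-tray filter changer, fixed: 240 mm deep (x), 260 wide (y), 75 high, the front 90 mm of each tray bay open above. Two black stub inlets, 32 mm across, stand at its rear, to 125 mm above the table. Origin: centre of its underside, on the table; front face 120 mm along its -x, which points roughly to the robot; y to the left seen from the robot, z up.
- used_tray (a joint): Sliding filter tray with the used, sooty black filter; it may be the left or the right of the sampler's two. Value in m: 0 = fully home (lip then 45 mm in front of the sampler's face), 0.110 = drawn out to its stop. Slides level along the sampler's -x axis as the value grows; stays where left; takes about 3 N to move slowly. Starts ajar at 0.030 to 0.065. Floor 90 mm wide, 22 to 28 mm above the table, open above.
- clean_tray (a joint): Sliding filter tray with the clean, white filter; it may be the left or the right of the sampler's two. Value in m: 0 = fully home (lip then 45 mm in front of the sampler's face), 0.110 = drawn out to its stop. Slides level along the sampler's -x axis as the value grows; stays where left; takes about 3 N to move slowly. Starts ajar at 0.030 to 0.065. Floor 90 mm wide, 22 to 28 mm above the table, open above.
- used_lip_top (a point): Centre of the upper edge of the used tray's upright yellow lip, on its inner surface (facing the sampler), 62 mm above the table. The lip (inner plate plus front plate) is 12 mm thick and 90 mm wide, so its outer surface lies 12 mm along the sampler's -x; behind it the tray floor is free for 56 mm up to the filter holder. Moves with the tray.
- clean_lip_top (a point): Centre of the upper edge of the clean tray's upright yellow lip, on its inner surface (facing the sampler), 62 mm above the table. The lip (inner plate plus front plate) is 12 mm thick and 90 mm wide, so its outer surface lies 12 mm along the sampler's -x; behind it the tray floor is free for 56 mm up to the filter holder. Moves with the tray.
- used_filter (a point): Centre of the top of the used filter, 41 mm above the table, 85 mm behind the inner surface of its tray's lip. Moves with tray and holder.
- clean_filter (a point): Centre of the top of the clean filter, 41 mm above the table, 85 mm behind the inner surface of its tray's lip. Moves with tray and holder.
- used_lip: The tray's inner, yellow lip plate: 90 mm wide, 6 mm thick, upper edge 62 mm above the table. Origin: centre of its lower edge, 18 mm above the table; x, y and z axes parallel to the sampler's.
- clean_lip: The tray's inner, yellow lip plate: 90 mm wide, 6 mm thick, upper edge 62 mm above the table. Origin: centre of its lower edge, 18 mm above the table; x, y and z axes parallel to the sampler's.
- used_face: The tray's grey outer front plate, flat against the robot side of the lip plate: 90 mm wide, 6 mm thick, upper edge 58 mm above the table. Origin: centre of its lower edge, 18 mm above the table; axes parallel to the sampler's.
- clean_face: The tray's grey outer front plate, flat against the robot side of the lip plate: 90 mm wide, 6 mm thick, upper edge 58 mm above the table. Origin: centre of its lower edge, 18 mm above the table; axes parallel to the sampler's.
- used_holder (a joint): Orange filter holder, a disc 56 mm across and 12 mm thick with a sooty black filter on top, lying on its tray's floor between four pins 8 mm tall. Value in m: how far it is lifted straight up from its seat; 0 = lying down. About 50 g, nothing holds it down.
- clean_holder (a joint): Blue filter holder, a disc 56 mm across and 12 mm thick with a white filter on top, lying on its tray's floor between four pins 8 mm tall. Value in m: how far it is lifted straight up from its seat; 0 = lying down. About 50 g, nothing holds it down.
- inlet_cap: Bystander: loose black inlet cap, 40 mm across, 34 mm tall, standing on the sampler's roof behind the open bays. Origin: centre of its underside.
- dish: Bystander: flat round glass filter dish with paper top, 60 mm across, 17 mm high. Origin: centre of its underside.
- wash_bottle: Bystander: white bottle with red cap, 60 mm across, 130 mm tall. Origin: centre of its underside.
- screwdriver: Bystander: screwdriver, 170 mm long, lying on the table. Origin: on its underside near the middle.
- spanner: Bystander: steel spanner, 150 mm long, lying on the table. Origin: on its underside near the middle.
- flow_adapter: Bystander: brass flow adapter, 44 mm across the foot, 55 mm tall. Origin: centre of its underside.

How it is judged:
By the outcome, as a careful person would: the job done as asked, in the order asked, and still so for the second after the job is handed in, with the robot touching nothing.
It also fails if it takes over 43 s, if anything falls off the work surface, if the arm or the gripper's body presses on something with over 40 N, if the wrist force passes 120 N, or if a joint passes its speed limit or range.

ROBOT

A 6-joint arm with a two-finger parallel gripper is mounted at the origin on the work surface. World frame = base frame: x ahead of the robot, y to its left, z up, the work surface at z = 0. Lengths are in mm, angles in rad, forces in N, time in s.
With the tool pointing down it reaches from about 325 to 875 mm from the base axis. Payload 4.4 kg.
Tool frame: the origin (TCP) lies between the finger pads; the fingertips stand ctrl.tcp_to_tips ahead of it and the grasp point (between the pads) lies 3 mm ahead of it (ctrl.tcp_to_tips is the distance from the TCP to the fingertips, in mm); x points along the fingers, y is the direction in which the jaws open and shut, and the axes are right-handed (so a half turn about x gives the same grasp; the last joint's range is limited). The gripper opens to 85 mm and grips with 20 to 120 N. Pads are 22 mm wide; open, the fingers measure 114 mm over their backs; the gripper's body (76 mm by 85 mm) begins 54 mm behind the grasp point. The pads swing forward as they close: fully open they stand 13 mm farther back than shut.
Start: joints at [-1.403, 0.207, 1.542, -0, 1.393, -0.15], TCP at [180.208, -546.033, 253.282] pointing down, gripper open.
Joint ranges: [-2.73, 2.73], [-0.86, 2.22], [0.23, 2.46], [-1.11, 4.25], [0.08, 2.63], [-2.82, 2.82]. Speed limits (rad/s): [2.79, 2.79, 3.14, 3.14, 3.14, 3.14].

INTERFACE

Orientations are given as a rotation vector (axis times angle).
In Python, from bench import ctrl, imaging gives the robot as it stands.
- The arm moves only by the tool carry_out, never from a script. Its argument "plan" is a list of rows, each a list of 5 numbers: the shift along the world's x, y, z in m, then the turn about the world's z in rad, then the opening, from 0 (shut) to 1 (fully open). A call has 1 to 20 rows; each row is the pose to reach, as a shift and turn from the pose commanded when the call began; what a row does not reach only later rows make up. A row lasts 1/8 s, in which the tool goes at most 62.5 mm and 10.7 degrees, less where a joint would pass 70% of its speed; a pose out of reach is approached as far as the arm can. A call with a gripper value outside its range is refused whole. The fingers move at their own pace and stop on an object; "newtons" is the grip in N (left out, the last holds). Time passes only in rows, so rows that repeat a pose let the fingers close. It gives the time, the measured TCP pose, the force and the opening at its end, in the units of the state.
- ctrl.sense(): the state, without advancing time (a new reading comes with each control period).
- imaging.capture(name): name is "scene" or "top" or "wrist"; returns a dict with "image" (384x512x3 uint8, blue, green, red), "K" (3x3 intrinsics, pixels), "R" (3x3) and "t" (3): a world point X has camera coordinates R X + t. Camera axes: x right, y down, z forward; pixel columns grow to the right and rows downward; lengths in mm; the calibration is good to about 2 mm. A picture is of the moment at which its call begins. There is no depth.
- ctrl.job_done(): hands the job in, once; it reports no verdict.
The state is a dict: "t": time; "qpos": joint angles; "qd": joint speeds; "joint_efforts": joint torques, N m; "position": TCP position; "eef_rot": TCP orientation; "force": force on the tool from outside, world axes, zero at the start; "ft_torque": the same for the moment, N m; "grip_width": finger opening in mm.
Only numpy, scipy, OpenCV 4.12 (cv2) and the standard library are available. Lean on these libraries where they do the work, as an engineer would, in place of code of your own. Each camera call takes 0.05 s, during which the arm holds its last target.

## Working session

There is one attempt and no reset: what is moved stays moved. The work goes in short steps, Python scripts to look and compute and a tool call to move; the robot and the scene stay as the last step left them, time stands still between calls to the robot, and variables do not carry over. Pictures are saved under pics/ and viewed, and the job is handed in when it is done.

Besides the shell and the picture viewer there is one more tool, called in YAML: its name, and indented under it one key for each argument. carry_out: Moves the arm, as the interface text tells. Its arguments: {"type":"object","properties":{"plan":{"type":"array","items":{"type":"array","items":{"type":"number"}}},"newtons":{"type":"number"}},"required":["plan"]}

```bash
mkdir -p pics; python3 - <<'E'
from bench import ctrl, imaging
import cv2
for n in ["scene","top"]:
    d=imaging.capture(n); cv2.imwrite(f"pics/{n}0.png",cv2.resize(d["image"],(800,600),interpolation=cv2.INTER_CUBIC)); print(n,d["K"].tolist(),d["R"].tolist(),d["t"].tolist())
    cv2.imwrite(f"pics/{n}0raw.png",d["image"])
print(ctrl.sense(),ctrl.tcp_to_tips)
E
```

```text
scene [[378.9117536252365, 0.0, 253.9621448430509], [0.0, 378.9117536252365, 189.43647904477547], [0.0, 0.0, 1.0]] [[-0.1493600638838897, 0.9887728937687417, 0.00444250658855278], [0.7830650798550578, 0.12102759259228424, -0.6100503278770602], [-0.6037388939170584, -0.08763838416758382, -0.7923502139788331]] [115.01939700120856, -435.45438154000936, 1441.058773142624]
top [[469.41817554709377, 0.0, 256.9603363484693], [0.0, 469.41817554709377, 192.40609333368835], [0.0, 0.0, 1.0]] [[0.0053550070140695105, -0.999978255578846, 0.0038486711170616006], [-0.9955576470419255, -0.0056930466435073405, -0.09398170373141639], [0.09400157081785464, -0.003328301278864106, -0.9955664855218728]] [-3.8602159685824504, 637.9489139495738, 1059.7294766734287]
{'t': 0.1, 'qpos': array([-1.40252995e+00,  2.07364427e-01,  1.54283387e+00, -3.61996770e-05,
        1.39349926e+00, -1.50491836e-01]), 'qd': array([ 1.00785496e-03, -2.52651868e-03, -2.81683117e-03, -5.77454014e-04,
       -7.73103583e-04, -7.49096591e-05]), 'joint_efforts': array([-4.49952458e-04, -3.84092724e+01, -2.92548019e+01, -2.09274185e-04,
        4.82734496e-03,  2.00795898e-05]), 'position': array([ 180.07164684, -545.39323163,  252.21419175]), 'eef_rot': array([ 2.05002496,  0.33172678, -2.05013777]), 'force': array([-0.09359591,  0.10106475, -0.70456042]), 'ft_torque': array([ 0.04185503, -0.01796909, -0.01268375]), 'grip_width': 85.5640823887945} 22.0
```

View pics/scene0.png

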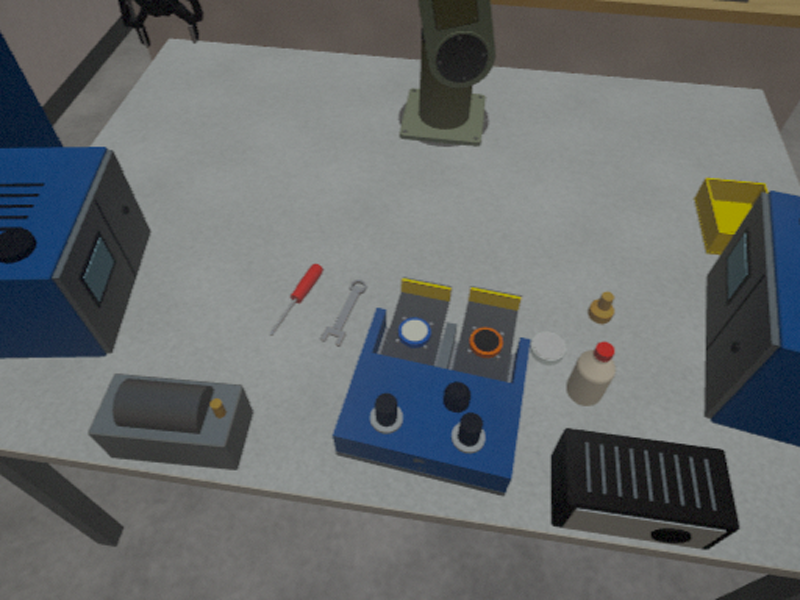

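View pics/top0.png

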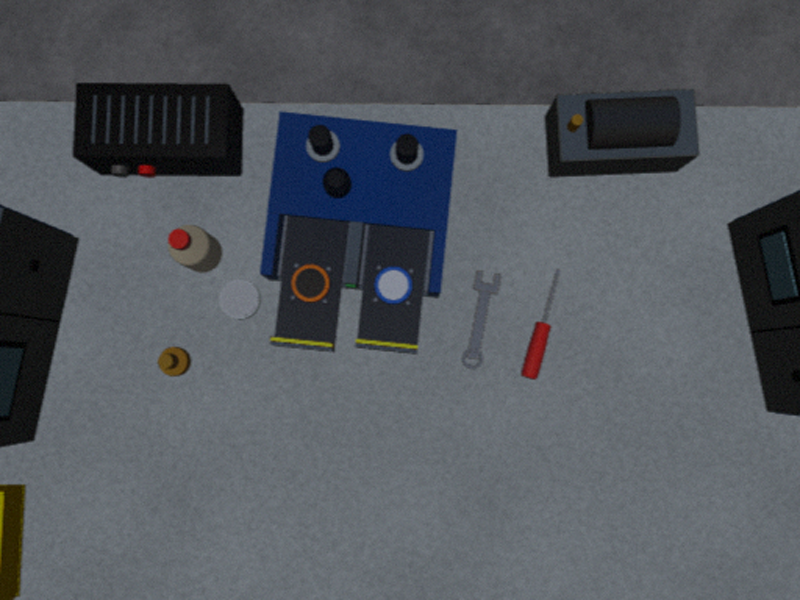

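Seen from the top, the used tray (orange ring, 310,283) is the left one with its lip at about (302,342). The clean tray is on the right, with its lip at about (387,344). I'll enlarge both.

```bash
python3 - <<'E'
import cv2
a=cv2.imread("pics/top0raw.png")[130:230,160:293]
cv2.imwrite("pics/topc.png",cv2.resize(a,None,fx=6,fy=6,interpolation=cv2.INTER_CUBIC))
a=cv2.imread("pics/scene0raw.png")[170:260,225:345]
cv2.imwrite("pics/scc.png",cv2.resize(a,None,fx=6,fy=6,interpolation=cv2.INTER_CUBIC))
E
```

```text
(no output)
```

View pics/topc.png

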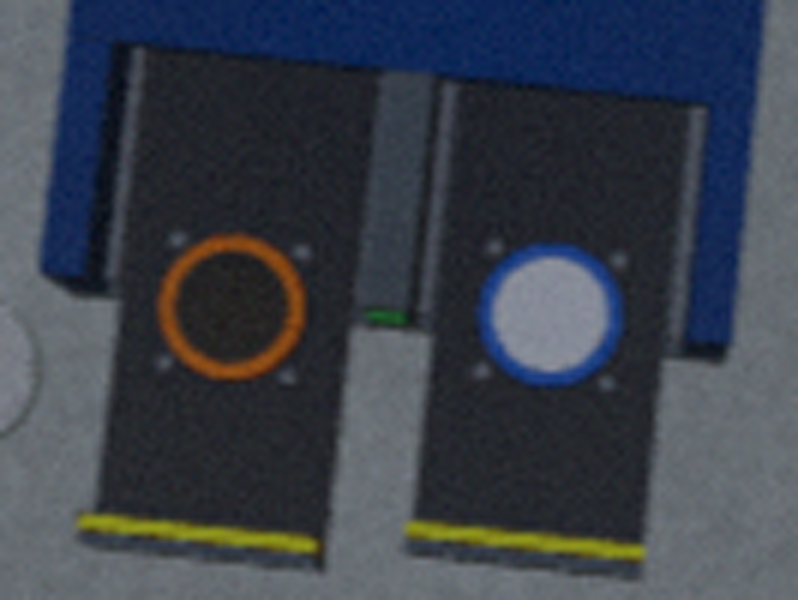

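View pics/scc.png

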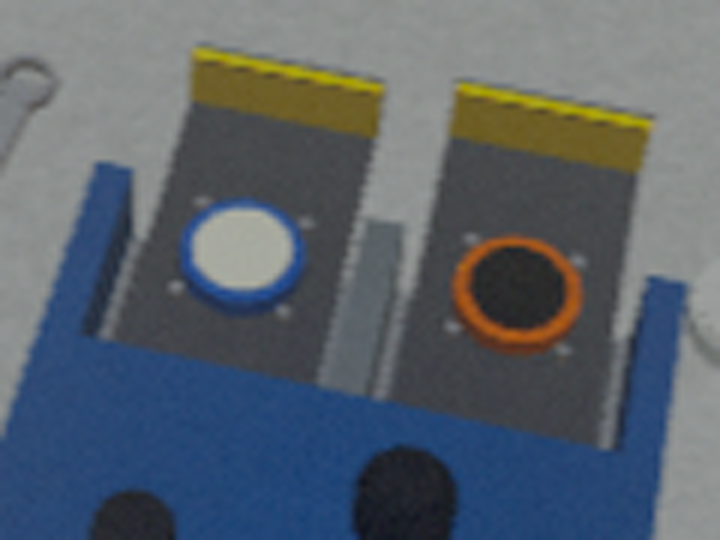

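```bash
cat > h.py <<'E'
import numpy as np
from bench import ctrl, imaging
def bp(d,u,v,z):
    K,R,t=[np.array(d[k]) for k in "KRt"]
    r=R.T@np.linalg.inv(K)@np.array([u,v,1.]); c=-R.T@t
    return c+r*(z-c[2])/r[2]
E
python3 - <<'E'
from h import *
np.set_printoptions(precision=1,suppress=True)
T=imaging.capture("top");S=imaging.capture("scene")
def f(d,ox,oy,p,z): return bp(d,(p[0]+.5)/6-.5+ox,(p[1]+.5)/6-.5+oy,z)
t={'uL':(79,516,62),'uR':(320,540,62),'cL':(407,522,62),'cR':(645,546,62),'uf':(232,307,41),'cf':(550,315,41),'sL':(42,272,75),'sR':(730,343,75)}
s={'cR':(194,58,62),'cL':(383,94,62),'uR':(458,92,62),'uL':(652,128,62),'cf':(243,248,41),'uf':(517,287,41)}
P={k:f(T,160,130,v,v[2]) for k,v in t.items()}
Q={k:f(S,225,170,v,v[2]) for k,v in s.items()}
for k in P: print(k,P[k],Q.get(k))
for D in (P,Q):
  for a in 'uc':
    m=(D[a+'L']+D[a+'R'])/2; v=D[a+'L']-D[a+'R']; print(a,m,np.linalg.norm(v),np.arctan2(-v[0],v[1]), D[a+'f']-m,np.arctan2(*(D[a+'f']-m)[[1,0]]))
v=P['sL']-P['sR'];print(np.linalg.norm(v),np.arctan2(-v[0],v[1]))
E
```

```text
uL [581.7 188.2  62. ] [580.4 188.   62. ]
uR [573.2  98.1  62. ] [573.1 100.   62. ]
cL [580.1  65.7  62. ] [579.5  66.2  62. ]
cR [571.7 -23.2  62. ] [571.8 -22.   62. ]
uf [663.1 135.   41. ] [661.3 134.6  41. ]
cf [660.7  13.   41. ] [659.1  13.   41. ]
sL [671.8 201.7  75. ] None
sR [646.7 -54.2  75. ] None
u [577.5 143.2  62. ] 90.51137767810249 -0.09361281537076949 [ 85.7  -8.1 -21. ] -0.09480712150477534
c [575.9  21.2  62. ] 89.36140361843965 -0.09490548240989428 [ 84.8  -8.3 -21. ] -0.09694638141437639
u [576.8 144.   62. ] 88.34625291873795 -0.0827748299706423 [ 84.5  -9.4 -21. ] -0.11072776288397512
c [575.7  22.1  62. ] 88.53630467798028 -0.08763674280405567 [ 83.4  -9.1 -21. ] -0.10884064584097233
257.17395303805597 -0.09767401317226664
```

```bash
python3 - <<'E'
from h import *
from scipy.spatial.transform import Rotation as r
s=ctrl.sense(); R=r.from_rotvec(s['eef_rot']).as_matrix(); print(R.round(3)); y=R[:,1]
want=np.array([.096,.9954])
for sg in (1,-1):
  w=sg*want; print("turn",(np.arctan2(w[1],w[0])-np.arctan2(y[1],y[0])+np.pi)%(2*np.pi)-np.pi)
print(np.array([604.9,140.8])-s['position'][:2], s['position'],s['t'])
E
```

```text
[[-0.     0.313 -0.95 ]
 [ 0.001 -0.95  -0.313]
 [-1.    -0.001 -0.   ]]
turn 2.7266570690755465
turn -0.4149355845142466
[424.76816129 686.38113506] [ 180.13183871 -545.58113506  252.50462494] 0.2
```

carry_out:
  plan:
    - [0.4247,0.6868,0,-0.415,0]
    - [0.4247,0.6868,0,-0.415,0]
    - [0.4247,0.6868,0,-0.415,0]
    - [0.4247,0.6868,0,-0.415,0]
    - [0.4247,0.6868,0,-0.415,0]
    - [0.4247,0.6868,0,-0.415,0]
    - [0.4247,0.6868,0,-0.415,0]
    - [0.4247,0.6868,0,-0.415,0]
    - [0.4247,0.6868,0,-0.415,0]
    - [0.4247,0.6868,0,-0.415,0]
    - [0.4247,0.6868,0,-0.415,0]
    - [0.4247,0.6868,0,-0.415,0]
    - [0.4247,0.6868,0,-0.415,0]
    - [0.4247,0.6868,0,-0.415,0]
    - [0.4247,0.6868,-0.06,-0.415,0]
    - [0.4247,0.6868,-0.12,-0.415,0]
    - [0.4247,0.6868,-0.12,-0.415,0]
    - [0.4247,0.6868,-0.12,-0.415,0]

```text
t: 2.45
position: [606.1, 140.2, 135.4]
eef_rot: [-2.175, 0.105, 2.168]
force: [0.7, 0.2, 1.5]
grip_width: -0.2
```

```bash
python3 - <<'E'
from h import *
import cv2
from scipy.spatial.transform import Rotation as r
s=ctrl.sense();print(s['t'],s['position'],s['force'],s['grip_width'],s['qpos'],r.from_rotvec(s['eef_rot']).as_matrix().round(3))
d=imaging.capture("wrist");cv2.imwrite("pics/w1.png",d["image"])
d=imaging.capture("scene");cv2.imwrite("pics/s1.png",cv2.resize(d["image"][130:270,200:400],(800,560),interpolation=cv2.INTER_CUBIC))
E
```

```text
2.45 [606.131961   140.19156565 135.4393935 ] [0.72533493 0.19113318 1.46773376] -0.19845233198136963 [ 8.83721581e-02  4.16614326e-01  1.52637911e+00 -1.86417799e-04
  1.19572767e+00  1.75621198e+00] [[ 0.003 -0.097 -0.995]
 [ 0.    -0.995  0.097]
 [-1.    -0.    -0.003]]
```

View pics/w1.png

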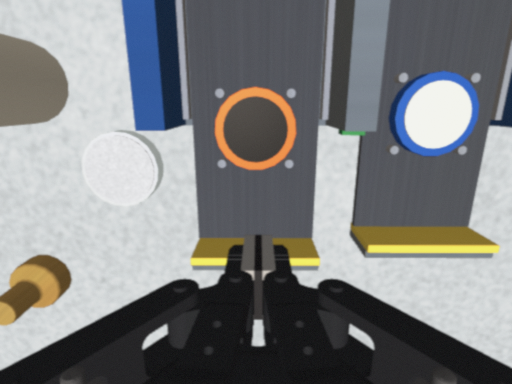

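View pics/s1.png

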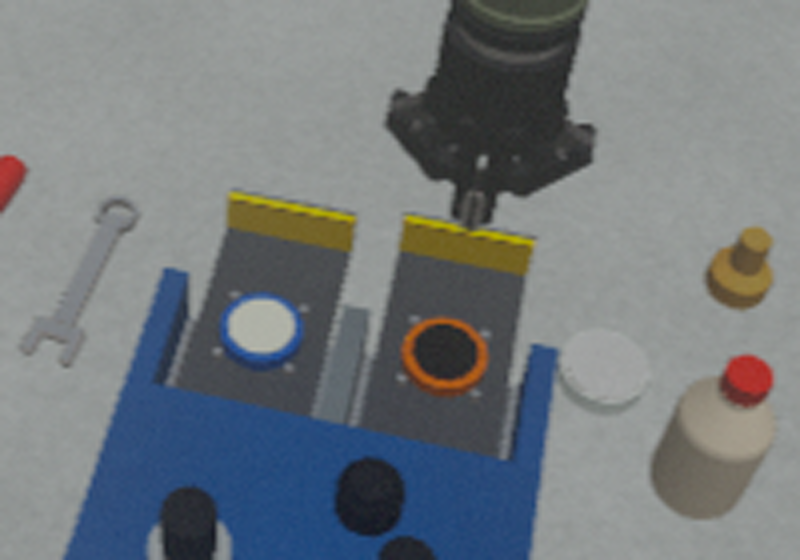

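Trays seem undisturbed, with the shut fingertips at (478,225) in the scene crop. I'll check the tip position by back-projection before going down.

```bash
python3 - <<'E'
from h import *
d=imaging.capture("scene");print(bp(d,200+475/4,130+225/4,113))
w=imaging.capture("wrist");print(bp(w,258,237,113))
for n,uv in (('L',(195,262)),('R',(318,262))): print(bp(w,*uv,62))
print(bp(w,255,128,41), ctrl.sense()['position'])
E
```

```text
[611.56965947 143.24114812 113.        ]
[614.14396292 140.57802131 113.        ]
[577.20922243 188.56281141  62.        ]
[568.88168867 102.84196364  62.        ]
[663.24691985 137.90309086  41.        ] [607.18082969 140.77988729 136.92747316]
```

carry_out:
  plan:
    - [0,0,-0.035,0,0]
    - [0,0,-0.06,0,0]
    - [0,0,-0.071,0,0]
    - [0,0,-0.071,0,0]
    - [0,0,-0.071,0,0]
    - [-0.008,0.0008,-0.071,0,0]
    - [-0.014,0.0014,-0.071,0,0]
    - [-0.018,0.0017,-0.071,0,0]
    - [-0.022,0.0021,-0.071,0,0]
    - [-0.026,0.0025,-0.071,0,0]
    - [-0.03,0.0029,-0.071,0,0]
    - [-0.03,0.0029,-0.071,0,0]

```text
t: 4.15
position: [574.6, 143.8, 62.5]
eef_rot: [-2.172, 0.104, 2.173]
force: [1.4, 0.2, 1.1]
grip_width: -0.2
```

```bash
python3 - <<'E'
from h import *
import cv2
d=imaging.capture("wrist");cv2.imwrite("pics/w2.png",d["image"])
d=imaging.capture("scene");cv2.imwrite("pics/s2.png",cv2.resize(d["image"][130:270,200:400],(800,560),interpolation=cv2.INTER_CUBIC))
s=ctrl.sense();print(s['t'],s['position'],s['force'])
E
```

```text
4.25 [574.54474586 143.72231879  62.37011085] [ 0.67653778 -0.56850544  0.09606813]
```

View pics/s2.png

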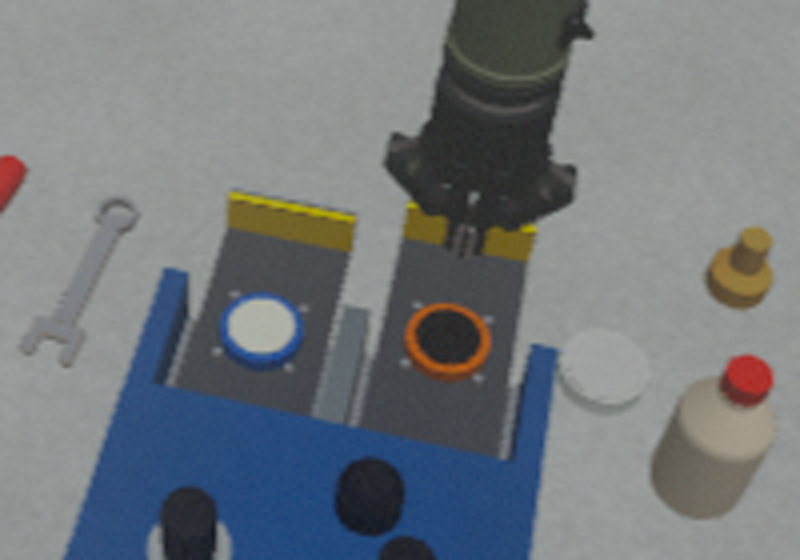

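The fingertips are behind the used lip and the tray is following: the holder has moved from row 353 to 340. I'll keep pulling.

carry_out:
  plan:
    - [-0.006,0.0006,0,0,0]
    - [-0.012,0.0012,0,0,0]
    - [-0.018,0.0017,0,0,0]
    - [-0.024,0.0023,0,0,0]
    - [-0.03,0.0029,0,0,0]
    - [-0.036,0.0035,0,0,0]
    - [-0.041,0.004,0,0,0]
    - [-0.045,0.0043,0,0,0]
    - [-0.047,0.0045,0,0,0]
    - [-0.047,0.0045,0,0,0]

```text
t: 5.5
position: [527.4, 148.2, 62.2]
eef_rot: [-2.171, 0.105, 2.173]
force: [1.9, -0.0, 0.6]
grip_width: -0.2
```

carry_out:
  plan:
    - [-0.001,0.0001,0,0,0]
    - [-0.002,0.0002,0,0,0]
    - [-0.003,0.0003,0,0,0]
    - [-0.004,0.0004,0,0,0]
    - [-0.004,0.0004,0,0,0]

```text
t: 6.12
position: [523.7, 148.6, 62.2]
eef_rot: [-2.172, 0.105, 2.173]
force: [2.8, 0.6, 1.3]
grip_width: -0.3
```

carry_out:
  plan:
    - [-0.001,0.0001,0,0,0]
    - [-0.002,0.0002,0,0,0]
    - [-0.003,0.0003,0,0,0]
    - [-0.003,0.0003,0,0,0]

```text
t: 6.62
position: [520.6, 148.9, 62.2]
eef_rot: [-2.172, 0.105, 2.173]
force: [2.1, 0.9, 0.2]
grip_width: -0.2
```

carry_out:
  plan:
    - [-0.001,0.0001,0,0,0]
    - [-0.002,0.0002,0,0,0]
    - [-0.003,0.0003,0,0,0]
    - [-0.003,0.0003,0,0,0]

```text
t: 7.12
position: [518.5, 149.1, 62.2]
eef_rot: [-2.174, 0.105, 2.17]
force: [4.9, 0.5, -3.7]
grip_width: -0.6
```

carry_out:
  plan:
    - [-0.001,0.0001,0,0,0]
    - [-0.002,0.0002,0,0,0]
    - [-0.002,0.0002,0,0,0]

```text
t: 7.5
position: [518.4, 149.0, 62.6]
eef_rot: [-2.178, 0.105, 2.166]
force: [8.7, -1.0, -7.4]
grip_width: 0.1
```

```bash
python3 - <<'E'
from h import *
import cv2
d=imaging.capture("top");cv2.imwrite("pics/t3.png",cv2.resize(d["image"][130:270,160:293],None,fx=4,fy=4,interpolation=cv2.INTER_CUBIC))
s=ctrl.sense();print(s['t'],s['position'],s['force'])
E
```

```text
7.55 [518.38311955 149.06293176  62.57026245] [ 9.92426445 -0.77174018 -7.29848578]
```

View pics/t3.png

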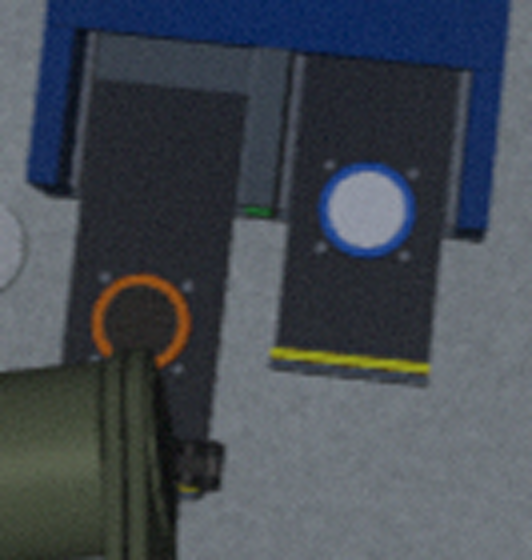

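The used tray is at its stop: the force is rising and the position holds at 518.4. I'll back off, go up and move in front of the clean lip.

carry_out:
  plan:
    - [0.006,-0.0006,0,0,0]
    - [0.01,-0.001,0,0,0]
    - [0.01,-0.001,0.03,0,0]
    - [0.01,-0.001,0.065,0,0]
    - [0.01,-0.001,0.075,0,0]
    - [0.015,-0.05,0.075,0,0]
    - [0.017,-0.1,0.075,0,0]
    - [0.017,-0.1237,0.075,0,0]
    - [0.017,-0.1237,0.075,0,0]
    - [0.017,-0.1237,0.03,0,0]
    - [0.017,-0.1237,0,0,0]
    - [0.017,-0.1237,-0.004,0,0]
    - [0.017,-0.1237,-0.004,0,0]

```text
t: 9.18
position: [533.0, 26.4, 58.4]
eef_rot: [-2.172, 0.103, 2.173]
force: [-0.6, 0.2, 0.5]
grip_width: -0.0
```

```bash
python3 - <<'E'
from h import *
import cv2
d=imaging.capture("top");cv2.imwrite("pics/t4.png",cv2.resize(d["image"][130:270,160:293],None,fx=4,fy=4,interpolation=cv2.INTER_CUBIC))
d=imaging.capture("wrist");cv2.imwrite("pics/w4.png",d["image"])
s=ctrl.sense();print(s['t'],s['position'],s['force'])
E
```

```text
9.275 [534.21001766  25.95772526  59.70801845] [-0.27936216 -0.70948458  0.40890359]
```

View pics/t4.png

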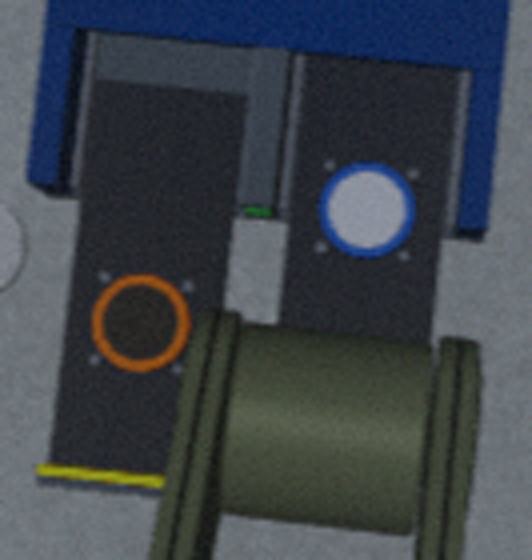

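View pics/w4.png

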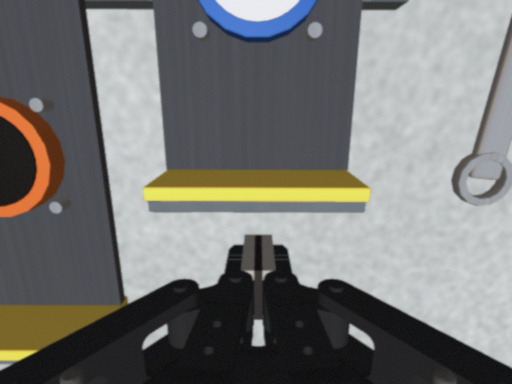

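The fingertips are centred in front of the clean lip, and the used tray stayed out. Now I push.

carry_out:
  plan:
    - [0.008,-0.0008,0,0,0]
    - [0.014,-0.0013,0,0,0]
    - [0.018,-0.0017,0,0,0]
    - [0.023,-0.0022,0,0,0]
    - [0.028,-0.0027,0,0,0]
    - [0.033,-0.0032,0,0,0]
    - [0.038,-0.0037,0,0,0]
    - [0.043,-0.0041,0,0,0]
    - [0.045,-0.0043,0,0,0]
    - [0.045,-0.0043,0,0,0]

```text
t: 10.52
position: [578.4, 21.3, 58.2]
eef_rot: [-2.173, 0.105, 2.171]
force: [-0.8, 0.5, 0.0]
grip_width: 0.4
```

carry_out:
  plan:
    - [0.001,-0.0001,0,0,0]
    - [0.002,-0.0002,0,0,0]
    - [0.003,-0.0003,0,0,0]
    - [0.004,-0.0004,0,0,0]
    - [0.004,-0.0004,0,0,0]

```text
t: 11.15
position: [582.0, 20.9, 58.2]
eef_rot: [-2.172, 0.105, 2.172]
force: [-2.3, -0.7, -0.5]
grip_width: -0.4
```

carry_out:
  plan:
    - [0.001,-0.0001,0,0,0]
    - [0.002,-0.0002,0,0,0]
    - [0.003,-0.0003,0,0,0]
    - [0.003,-0.0003,0,0,0]

```text
t: 11.65
position: [582.3, 20.9, 58.2]
eef_rot: [-2.165, 0.104, 2.179]
force: [-9.6, 0.1, 7.1]
grip_width: -0.1
```

carry_out:
  plan:
    - [0.001,-0.0001,0,0,0]
    - [0.002,-0.0002,0,0,0]
    - [0.002,-0.0002,0,0,0]

```text
t: 12.02
position: [582.4, 20.9, 58.2]
eef_rot: [-2.16, 0.104, 2.184]
force: [-15.0, 0.1, 11.1]
grip_width: 0.1
```

carry_out:
  plan:
    - [-0.015,0.0014,0,0,0]
    - [-0.03,0.003,0,0,0]
    - [-0.04,0.004,0,0,0]
    - [-0.04,0.004,0.05,0,0]
    - [-0.04,0.004,0.11,0,0]
    - [-0.04,0.004,0.15,0,0]
    - [-0.09,-0.05,0.19,0,0]
    - [-0.13,-0.11,0.19,0,0]
    - [-0.15,-0.17,0.19,0,0]
    - [-0.17,-0.23,0.19,0,0]
    - [-0.17,-0.29,0.19,0,0]
    - [-0.17,-0.33,0.19,0,0]
    - [-0.17,-0.33,0.19,0,0]

```text
t: 13.65
position: [416.8, -314.1, 249.0]
eef_rot: [-2.173, 0.114, 2.168]
force: [-0.2, 0.8, 0.9]
grip_width: 0.0
```

```bash
python3 - <<'E'
from h import *
import cv2
d=imaging.capture("top");cv2.imwrite("pics/t5.png",cv2.resize(d["image"][130:270,130:290],None,fx=5,fy=5,interpolation=cv2.INTER_CUBIC)[:600]);cv2.imwrite("pics/t5c.png",cv2.resize(d["image"],(800,600)))
d=imaging.capture("scene");cv2.imwrite("pics/s5.png",cv2.resize(d["image"],(800,600),interpolation=cv2.INTER_CUBIC))
s=ctrl.sense();print(s['t'],s['position'],s['force'])
E
```

```text
13.75 [ 417.00555835 -310.2178077   248.38090007] [-1.42181938  0.307208    0.13259218]
```

View pics/t5.png

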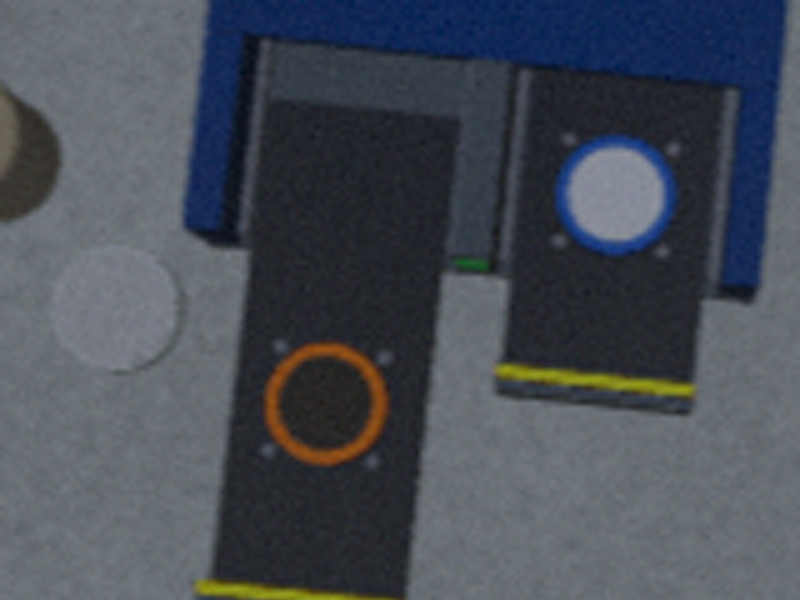

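View pics/s5.png

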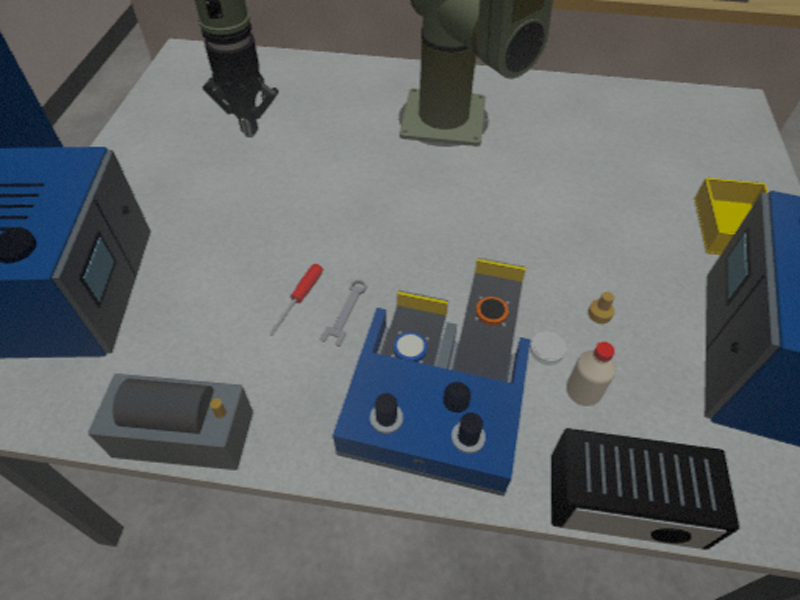

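```bash
python3 - <<'E'
from h import *
d=imaging.capture("top"); a=np.array([.9954,-.096]); F=np.array([659.2,73.7])
for n,p in (('used',(326,404)),('clean',(615,196))):
    X=bp(d,130+(p[0]+.5)/5-.5,130+(p[1]+.5)/5-.5,41)[:2]; print(n,X,85-(X-F)@a-45)
E
```

```text
used [594.74850766 141.75049949] 110.68786342341653
clean [691.61743233  10.06947122] 1.623157096138904
```

```bash
python3 -c "
from bench import ctrl
print(ctrl.job_done())"
```

```text
the job is handed in; nothing more can be done
None
```

The used tray is drawn out to its stop, the clean tray is pushed fully home, and the job is handed in. The tool reports no verdict.

- **Used tray (left, orange and black):** I lowered the shut fingertips behind its lip and pulled until it stopped. The position held at x = 518.4 mm while the force rose to about 10 N.
- **Clean tray (right, blue and white):** I then pushed its front plate with the shut fingertips until it stopped. The position held at x = 582.4 mm while the force rose to 15 N.
- **Last checks:** After the arm moved clear, the top camera gave about 110.7 mm for the used tray (stop at 110) and about 1.6 mm for the clean tray (home at 0). The 1.6 mm is within the roughly 2 mm camera calibration error.
- **Everything else:** In the last pictures both holders lie in their seats and I saw no bystander moved. I checked the bystanders only by eye. The clock read 13.75 s at the last reading, and no check failed.

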